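Refit the interlocking blocks of a dry-block heater

TASK

Finish refitting the dry-block heater so that its four aluminium blocks interlock like a jigsaw in the well, every one lying flat on the floor with its top flush with the rim: the T-shaped one is already in its right place, the L-shaped one was left in the well turned the wrong way and has to be lifted and turned, and the zigzag and the small corner block lie on the bench. Let go of the blocks when they are in, and leave the vials, the timer and the other things on the bench standing where they are.

Things in the scene. Friction and masses are not known exactly. Their poses are not given: they have to be found in the camera images.
- heater: Dry-block heater, fixed: white rim 12 mm wide, 54 mm above the bench, round a square well 120 x 120 mm inside and 24 deep; grey control strip 34 mm wide at rim height along its far (+x) side. Origin at bench level under the well's centre; x points away from the robot when the heater stands straight, y left, z up.
- well_floor (a point): Centre of the well's floor, 30 mm above the bench; axes as the heater's. The well is a grid of 4 x 4 cells of 30 mm, cell centres at x and y = -45, -15, 15, 45 mm from here. The four blocks fill 15 cells, in one way only (the zigzag may be turned half round).
- sensor_block (a point): Middle of the top of the fixed aluminium sensor block, 30 x 30 mm, that fills the well's far right cell (x = 45, y = -45 mm) flush with the rim.
- block_l: L-shaped block, 160-260 g. Aluminium, 24 thick, 30 mm cells, outline 1.5 in on every side for play, 3 mm bevel below; lifting fin on top 30 long (x), 12 thick (y), 30 tall. Origin on the underside below the fin's middle, z up. Cell centres (mm): (30,0), (0,0), (-30,0), (-30,30). Starts loose in the well, turned the wrong way.
- block_t: T-shaped block, 160-260 g. Aluminium, 24 thick, 30 mm cells, outline 1.5 in on every side for play, 3 mm bevel below; lifting fin on top 30 long (x), 12 thick (y), 30 tall. Origin on the underside below the fin's middle, z up. Cell centres (mm): (30,0), (0,0), (-30,0), (0,30). Starts loose in the well, already in its right place.
- block_z: Zigzag (Z-shaped) block, 160-260 g. Aluminium, 24 thick, 30 mm cells, outline 1.5 in on every side for play, 3 mm bevel below; lifting fin on top 30 long (x), 12 thick (y), 30 tall. Origin on the underside below the fin's middle, z up. Cell centres (mm): (15,30), (15,0), (-15,0), (-15,-30). Starts on the bench.
- block_v: Small corner-shaped block, 130-210 g. Aluminium, 24 thick, 30 mm cells, outline 1.5 in on every side for play, 3 mm bevel below; lifting fin on top 30 long (x), 12 thick (y), 30 tall. Origin on the underside below the fin's middle, z up. Cell centres (mm): (30,0), (0,0), (0,-30). Starts on the bench.
- vial_a: clear glass screw-cap vial, 27 mm across, 53 mm tall, standing on the bench at the right; origin under its middle. Bystander. A heating mantle with a glass flask stands behind it, its bowl 320 mm across about x = 0.70, y = -0.04 m, from 0.13 to 0.28 m high: keep the gripper clear of it.
- vial_b: white-capped glass vial, 27 mm across, 53 mm tall, standing on the bench at the left near the front; origin under its middle. Bystander.
- timer: white bench timer standing on edge, 21 x 62 x 66 mm tall, behind the work at the left; origin under its middle. Bystander.
- tube_block: small dark storage block with a pink lid, 41 x 53 x 42 mm tall, at the right; origin under its middle. Bystander.
- tape_roll: yellow roll of tape lying flat, 66 mm across, 25 mm high, to the right of the heater; origin under its middle. Bystander.

How it is judged (in metres and radians):
At the end, for the whole second after the job is handed in: All four blocks lie in the well in the one arrangement that fills it: each within 5 mm and 0.12 rad of its place, underside within 2 mm of the well floor (top flush with the rim), tilted under 0.04 rad, and at rest (x of block_t in the frame of heater between -0.02 and -0.01 m and y of block_t in the frame of heater between -0.05 and -0.04 m and z of block_t in the frame of heater between 0.028 and 0.032 m and angle between each of block_t, block_z, block_v, block_l's own z axis and vertical below 0.04 rad and angle between the x axis of block_t and the x axis of heater, either way round below 0.12 rad and linear speed of each of block_t, block_z, block_v, block_l below 0.02 m/s and x of block_z in the frame of heater between 0.01 and 0.02 m and y of block_z in the frame of heater between -0.005 and 0.005 m and z of block_z in the frame of heater between 0.028 and 0.032 m and angle between the x axis of each of block_z, block_v, block_l and the y axis of heater, either way round below 0.12 rad and x of block_v in the frame of heater between 0.04 and 0.05 m and y of block_v in the frame of heater between 0.04 and 0.05 m and z of block_v in the frame of heater between 0.028 and 0.032 m and x of block_l in the frame of heater between -0.05 and -0.04 m and y of block_l in the frame of heater between 0.01 and 0.02 m and z of block_l in the frame of heater between 0.028 and 0.032 m); the robot touches nothing.
It fails at once if the right-hand vial is shoved more than 25 mm or knocked over (distance of vial_a from where it was at the start of the episode above 0.025 m or angle between vial_a's own z axis and vertical above 0.5 rad).
It fails at once if the left-hand vial is shoved more than 25 mm or knocked over (distance of vial_b from where it was at the start of the episode above 0.025 m or angle between vial_b's own z axis and vertical above 0.5 rad).
It fails at once if the timer is shoved more than 25 mm or knocked over (distance of timer from where it was at the start of the episode above 0.025 m or angle between timer's own z axis and vertical above 0.5 rad).
It fails at once if the tube storage block is shoved more than 25 mm or knocked over (distance of tube_block from where it was at the start of the episode above 0.025 m or angle between tube_block's own z axis and vertical above 0.5 rad).
It fails at once if the tape roll is shoved more than 25 mm or knocked over (distance of tape_roll from where it was at the start of the episode above 0.025 m or angle between tape_roll's own z axis and vertical above 0.5 rad).
It also fails if it takes over 67 s, if anything falls off the work surface, if the arm or the gripper's body presses on something with over 40 N, if the wrist force passes 120 N, or if a joint passes its speed limit or range.

ROBOT

A 6-joint arm with a two-finger parallel gripper is mounted at the origin on a cart in front of the work surface, level with it; the furniture and walls round the work are solid. World frame = base frame: x ahead of the robot, y to its left, z up, the work surface at z = 0. Lengths are in mm, angles in degrees, forces in N, time in s.
With the tool pointing down it reaches from about 350 to 875 mm from the base axis. Payload 15.5 kg.
Tool frame: the origin (TCP) lies at the very end of the fingers, on their centre line; the grasp point (between the pads) lies 19 mm behind it (manip.grip_point_offset is the distance from the TCP to the grasp point, in mm); z points along the fingers, y is the line along which they close (so a half turn about z gives the same grasp; the last joint's range is limited). The gripper opens to 85 mm and grips with 20 to 120 N. Pads are 22 mm wide; open, the fingers measure 114 mm over their backs; the gripper's body (76 mm by 85 mm) begins 54 mm behind the grasp point. The pads swing forward as they close: fully open they stand 13 mm farther back than shut.
Start: joints at [62.538, 28.281, 77.091, -0, 74.628, -5.472], TCP at [234.025, 579.533, 210.377] pointing down, gripper open.
Joint ranges: [-166.48, 166.48], [-47.26, 123.95], [12.59, 153.08], [-70.14, 250.14], [6.76, 159.57], [-176.63, 176.63]. Speed limits (degrees/s): [108.29, 108.29, 147.25, 172.46, 172.46, 172.46].

INTERFACE

Orientations are given as a 3x3 rotation matrix whose columns are the frame's x, y, z axes.
In Python, from station import manip, vision gives the robot as it stands (manip), with the cameras (vision).
- The arm moves only by the tool nudge_tcp, called as name(argument=value, ...), one argument or row to a line, values as JSON. Schema: {"type":"object","properties":{"increments":{"type":"array","items":{"type":"number"},"minItems":6,"maxItems":30},"jaw":{"type":"number"},"force":{"type":"number"},"only":{"type":"string"},"quiet":{"type":"boolean"},"lines":{"type":"string"}},"required":["increments"],"additionalProperties":false}. increments is one flat list of numbers that holds 1 to 5 rows one after another, with no inner brackets; each row has 6 numbers: dx, dy, dz in mm, then a rotation vector rx, ry, rz in degrees; each row is the pose to reach, as a shift and turn from the pose commanded when the call began, along the tool's axes at that moment; what a row does not reach only later rows make up. A row lasts 1/12 s, in which the tool goes at most 41.7 mm and 7.16 degrees, less where a joint would pass 70% of its speed; a pose out of reach is approached as far as the arm can. jaw is the finger opening in mm, set as the call begins (left out keeps the last). The fingers move at their own pace and stop on an object; force is the grip in N (left out, the last holds). Time passes only in rows, so rows that do not move let the fingers close. The tool returns the time, the measured TCP pose, the force, the opening and the grip force at its end. only (a regular expression) keeps the lines of the reply that match it, lines (a string "A,B") keeps lines A to B, and quiet returns only ok. Input that does not fit is refused with a message, and nothing moves.
- manip.observe(): the state, without advancing time (a new reading comes with each control period).
- vision.snapshot(name): name is "scene" or "top" or "wrist"; returns a dict with "frame" (384x512x3 uint8, red, green, blue), "vfov" (degrees; the focal length in pixels is half the picture's height over the tangent of half this angle, whatever the lens; pixels are square), "cx", "cy" (the principal point, pixels), "rvec" (rotation vector, rad) and "tvec" (3), from world to camera coordinates, as OpenCV has them. Camera axes: x right, y down, z forward; pixel columns grow to the right and rows downward; lengths in mm; the calibration is good to about 2 mm. A picture is of the moment at which its call begins. There is no depth.
- manip.close_job(): hands the job in; it is judged then, once.
The state is a dict: "clock": time; "qpos": joint angles; "qd": joint speeds; "joint_efforts": joint torques, N m; "position": TCP position; "orientation": TCP orientation; "ft_force": force on the tool from outside, world axes, zero at the start; "torque": the same for the moment, N m; "gripper_width": finger opening in mm; "finger_force": force on a finger pad.
Only numpy, scipy, OpenCV 4.12 (cv2) and the standard library are available. Lean on these libraries where they do the work, as an engineer would, in place of code of your own. Each camera call takes 0.05 s, during which the arm holds its last target. There are 200 camera calls.

## Working session

There is one attempt and no reset: what is moved stays moved. The work goes in short steps, Python scripts to look and compute and a tool call to move; the robot and the scene stay as the last step left them, time stands still between calls to the robot, and variables do not carry over. Pictures are saved under pics/ and viewed, at most 10 in all, crops included, and the job is handed in when it is done.

```bash
ls; mkdir -p pics
```

Create h.py:
```python
import numpy as np, cv2, json
from station import manip, vision
def snap(n, save=None):
    s=vision.snapshot(n); f=np.array(s["frame"])
    if save: cv2.imwrite(f"pics/{save}.png",f[:,:,::-1])
    return s
def cam(s):
    R,_=cv2.Rodrigues(np.array(s["rvec"],float)); t=np.array(s["tvec"],float).ravel()
    f=s["frame"].shape[0]/2/np.tan(np.radians(s["vfov"])/2)
    K=np.array([[f,0,s["cx"]],[0,f,s["cy"]],[0,0,1]]); return K,R,t
def ray(s,px,z):
    K,R,t=cam(s); C=-R.T@t
    d=(R.T@np.linalg.inv(K)@np.c_[np.atleast_2d(px),np.ones(len(np.atleast_2d(px)))].T).T
    return C+d*((z-C[2])/d[:,2])[:,None]
def proj(s,P):
    K,R,t=cam(s); q=(K@(R@np.atleast_2d(P).T+t[:,None])).T; return q[:,:2]/q[:,2:]
def tri(s1,p1,s2,p2):
    K,R,t=cam(s1);P1=K@np.c_[R,t];K,R,t=cam(s2);P2=K@np.c_[R,t]
    X=cv2.triangulatePoints(P1,P2,np.atleast_2d(p1).T.astype(float),np.atleast_2d(p2).T.astype(float)); return (X[:3]/X[3]).T
def tool(target):
    o=manip.observe(); return np.array(o["orientation"]).T@(np.array(target)-np.array(o["position"]))
```

Run:
```python
from h import *
np.set_printoptions(precision=2,suppress=True)
a=snap("top","top0");b=snap("scene","scene0");c=snap("wrist","wrist0")
for s in (a,b,c):
  K,R,t=cam(s);print(K[0,0],s["cx"],s["cy"],-R.T@t,R[2])
o=manip.observe();print(o["orientation"],o["position"],o["clock"])
im=np.vstack([np.hstack([cv2.imread(f"pics/{n}0.png") for n in("top","scene")])])
```

```text
pics
station.py
483.54125621236244 258.16064356256084 190.87961738048796 [ 310.48   47.69 1583.81] [ 0.14  0.   -0.99]
406.75614392651886 257.670213786667 194.32371881107863 [-322.22  574.9   512.99] [ 0.78 -0.47 -0.41]
275.60004532112407 255.24566861102593 193.0889494796605 [156.19 610.96 372.88] [ 0.3  -0.12 -0.95]
[[-0.93  0.37 -0.  ]
 [ 0.37  0.93 -0.  ]
 [ 0.   -0.   -1.  ]] [233.9  579.29 209.93] 0.15
```

View pics/top0.png

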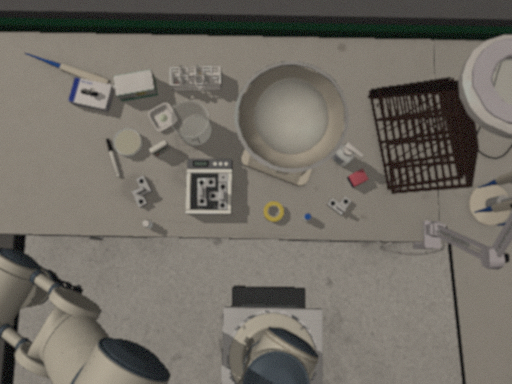

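View pics/scene0.png

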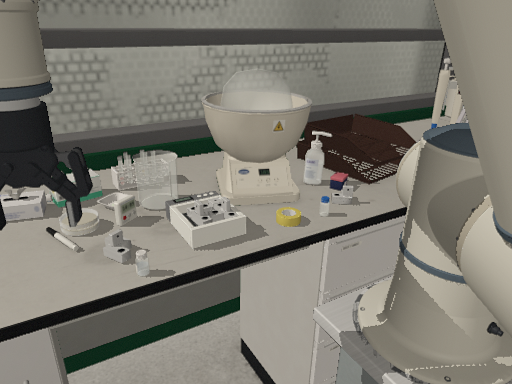

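Run:
```python
from h import *
np.set_printoptions(precision=1,suppress=True)
a=cv2.imread("pics/top0.png")[140:245,90:390]; a=cv2.resize(a,(800,280),interpolation=cv2.INTER_CUBIC)
b=cv2.imread("pics/wrist0.png"); b=cv2.resize(b,(410,308)); c=cv2.imread("pics/scene0.png")[170:290,80:240];c=cv2.resize(c,(390,292)); c=cv2.copyMakeBorder(c,0,16,0,0,cv2.BORDER_CONSTANT)
cv2.imwrite("pics/m1.png",np.vstack([a,np.hstack([b,c])]))
s=snap("top")
for n,p,z in [("base",(270,355),0),("heater",(209,190),54),("Z?",(142,192),24),("V?",(341,206),24),("vb",(148,224),50),("va",(308,216),50),("timer",(158,147),66),("tube",(358,179),42),("tape",(274,211),25),("bowl",(292,115),280)]: print(n,ray(s,p,z))
print(proj(s,[[234,580,210],[0,0,0]]))
```

```text
base [[4.9 7.3 0. ]]
heater [[519.6 212.2  54. ]]
Z? [[512.8 433.3  24. ]]
V? [[ 480.  -214.2   24. ]]
vb [[407.4 402.4  50. ]]
va [[ 443.1 -104.9   50. ]]
timer [[654.  379.3  66. ]]
tube [[ 566.7 -266.3   42. ]]
tape [[459.2   2.6  25. ]]
bowl [[703.8 -35.8 280. ]]
[[ 68.4 280.8]
 [272.3 356.7]]
```

View pics/m1.png

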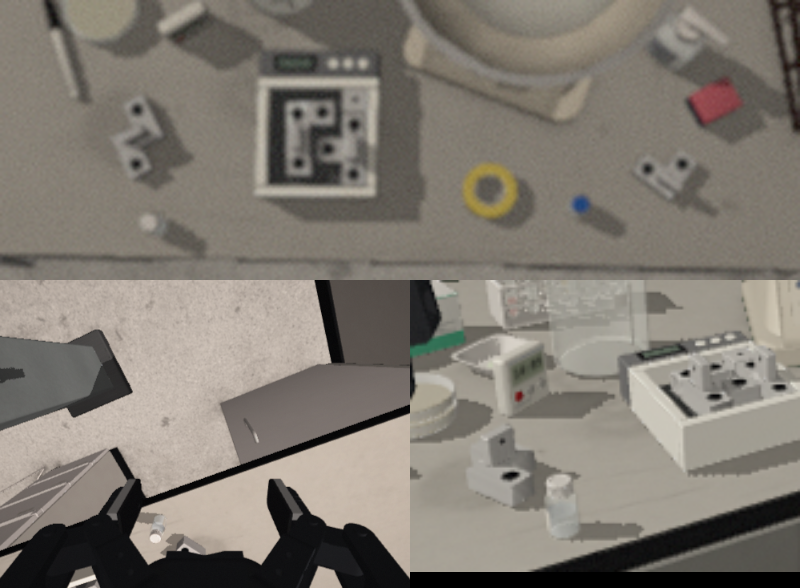

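nudge_tcp(
  increments=[-40,0,0,0,0,0,-80,0,0,0,0,0,-120,0,0,0,0,0,-160,0,0,0,0,0,-200,0,0,0,0,0],
)

```text
clock: 0.62
position: [421.0, 503.6, 210.3]
orientation: [[-0.927, 0.374, -0.0], [0.374, 0.927, -0.0], [0.0, -0.0, -1.0]]
ft_force: [-0.1, 0.8, 0.3]
gripper_width: 85.2
finger_force: 0.0
```

nudge_tcp(
  increments=[-38,0,0,0,0,-4,-76,0,0,0,0,-9,-114,0,0,0,0,-13,-152,0,0,0,0,-18,-190,0,0,0,0,-22],
)

```text
clock: 1.03
position: [597.2, 432.4, 210.2]
orientation: [[-1.0, -0.005, -0.0], [-0.005, 1.0, -0.0], [0.0, -0.0, -1.0]]
ft_force: [-0.5, 0.7, -0.2]
gripper_width: 85.5
finger_force: 0.0
```

nudge_tcp(
  increments=[0,0,0,0,0,0,0,0,0,0,0,0],
)

```text
clock: 1.2
position: [597.3, 432.1, 209.5]
orientation: [[-1.0, 0.002, -0.001], [0.002, 1.0, -0.0], [0.001, -0.0, -1.0]]
ft_force: [-0.2, 0.1, -0.6]
gripper_width: 85.4
finger_force: 0.0
```

```bash
python3 -c "
from h import *
import pickle
pickle.dump(snap('wrist','wz1'),open('wz1.pkl','wb'))"
```

nudge_tcp(
  increments=[0,-40,-4,0,0,0,0,-80,-8,0,0,0,0,-110,-12,0,0,0,0,-110,-12,0,0,0,0,-110,-12,0,0,0],
)

```text
clock: 1.67
position: [595.0, 323.0, 223.2]
orientation: [[-1.0, 0.001, 0.0], [0.001, 1.0, 0.0], [-0.0, 0.0, -1.0]]
ft_force: [0.9, 1.1, -0.2]
gripper_width: 85.4
finger_force: 0.0
```

```bash
python3 -c "
from h import *
import pickle
pickle.dump(snap('wrist','wz2'),open('wz2.pkl','wb'))"
```

nudge_tcp(
  increments=[0,-40,-4,0,0,0,0,-80,-8,0,0,0,0,-110,-8,0,0,0,0,-110,-8,0,0,0,0,-110,-8,0,0,0],
)

```text
clock: 2.13
position: [595.5, 213.8, 230.4]
orientation: [[-1.0, 0.0, -0.0], [0.0, 1.0, 0.0], [0.0, 0.0, -1.0]]
ft_force: [0.2, 0.6, 0.3]
gripper_width: 85.1
finger_force: 0.0
```

```bash
python3 -c "
from h import *
import pickle
pickle.dump(snap('wrist','wh1'),open('wh1.pkl','wb'))
I=[cv2.imread(f'pics/{n}.png') for n in('wz1','wz2','wh1')]
cv2.imwrite('pics/m2.png',np.vstack([np.hstack([i[:290] for i in I[:2]]),np.hstack([I[2][:290],0*I[2][:290]])])[:, :1024][:580])
m=cv2.imread('pics/m2.png');cv2.imwrite('pics/m2.png',cv2.resize(m,None,fx=.78,fy=.78,interpolation=cv2.INTER_AREA))
print(tool([0,0,0]),manip.observe()['orientation'])"
```

```text
[ 595.54425991 -214.49212758  230.27891521] [[-9.99999853e-01 -5.25001872e-04 -1.38823792e-04]
 [-5.25071046e-04  9.99999738e-01  4.98723283e-04]
 [ 1.38561925e-04  4.98796102e-04 -9.99999866e-01]]
```

View pics/m2.png

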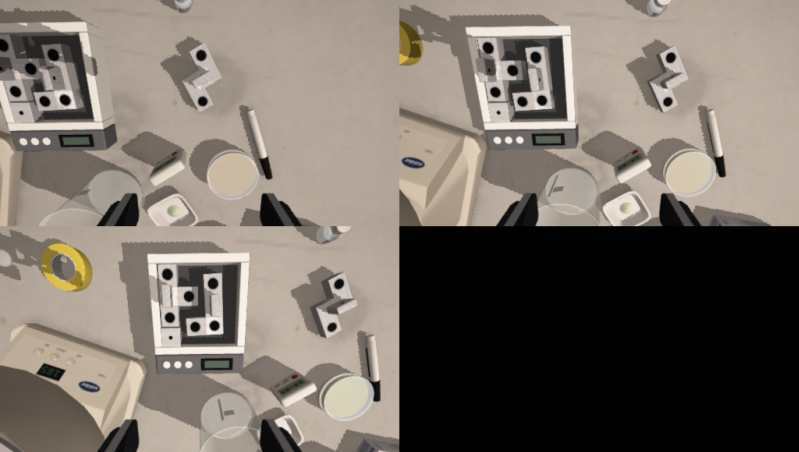

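Add to h.py:
```python
def holes(s,lo=25,hi=500):
    g=cv2.cvtColor(np.ascontiguousarray(s["frame"],dtype=np.uint8),cv2.COLOR_RGB2GRAY)
    out=[]
    for th in (45,60):
        cs,_=cv2.findContours((g<th).astype(np.uint8),cv2.RETR_LIST,cv2.CHAIN_APPROX_NONE)
        for c in cs:
            A=cv2.contourArea(c)
            if lo<A<hi and len(c)>5:
                (x,y),ax,_=cv2.fitEllipse(c)
                if min(ax)/max(ax)>.7 and A>.85*np.pi/4*ax[0]*ax[1] and not any(np.hypot(x-o[0],y-o[1])<4 for o in out): out.append((x,y,A))
    return np.array(out)
```

Run:
```python
from h import *
import pickle
np.set_printoptions(precision=1,suppress=True)
for n,z in (("wz1",24),("wz2",24),("wh1",54)):
    s=pickle.load(open(n+".pkl","rb")); h=holes(s); h=h[h[:,1]<250]
    print(n);print(np.c_[h,ray(s,h[:,:2],24)[:,:2],ray(s,h[:,:2],54)[:,:2]])
```

```text
wz1
[[259.3 129.5  76.5 550.5 437.2 547.3 436.8]
 [ 56.8 129.5 103.  550.  186.2 546.8 207.3]
 [ 82.9 127.8 103.5 548.  219.  545.1 237.3]
 [ 19.3 116.9 110.  534.8 143.9 532.9 168.7]
 [ 49.6 111.3  85.5 528.3 182.5 527.1 204. ]
 [ 39.1  87.8 134.  501.7 176.7 502.7 198.7]
 [257.4  70.6  99.5 483.6 434.8 486.2 434.6]
 [ 67.9  70.1 143.5 482.6 215.1 485.3 233.8]]
wz2
[[343.6 130.1  70.  550.7 437.  547.4 427.6]
 [157.  129.8  87.5 550.1 196.7 546.8 207.2]
 [182.3 128.3  90.5 548.1 229.4 545.1 237.2]
 [122.7 117.7  95.5 534.9 154.8 532.9 168.8]
 [144.9  89.9 112.  501.9 187.4 502.7 198.6]
 [347.4  73.6  90.5 483.6 434.7 485.9 425.5]
 [174.4  73.1 112.  482.9 225.6 485.2 233.6]
 [113.3  61.2 118.5 469.7 154.  473.1 168. ]]
wh1
[[425.3 129.1  69.5 550.5 437.1 547.3 419. ]
 [249.8 128.8  85.  550.1 206.7 546.9 207.3]
 [274.6 127.1  83.5 547.9 239.2 544.9 237.2]
 [217.2 116.8  89.5 534.9 164.6 533.  168.6]
 [241.7  89.5  98.5 501.8 196.9 502.6 198.3]
 [434.1  73.7  87.5 483.6 434.6 485.9 416.7]
 [272.5  73.1 105.5 482.8 235.2 485.2 233.5]
 [214.2  61.2 108.5 469.5 163.9 472.9 168. ]]
```

Run:
```python
from h import *
import pickle
np.set_printoptions(precision=1,suppress=True,linewidth=150)
s=pickle.load(open("wh1.pkl","rb"))
g=cv2.cvtColor(np.ascontiguousarray(s["frame"],dtype=np.uint8),cv2.COLOR_RGB2GRAY).astype(np.float32)
def runs(p0,d,L=200):
    t=np.arange(0,L,.25); P=np.array(p0)+t[:,None]*np.array(d); q=proj(s,P).astype(np.float32)
    v=cv2.remap(g,q[:,:1],q[:,1:],cv2.INTER_LINEAR).ravel()
    b=(v>175).astype(int); e=np.flatnonzero(np.diff(b)); return v,t[e]
for y in (165,180,192,250,262): v,r=runs([418,y,54],[1,0,0]); print("y",y,418+r)
print(v[::16])
for x in (470,480,500,515,530,560): v,r=runs([x,113,54],[0,1,0]); print("x",x,113+r)
print(v[::16])
```

```text
y 165 [447.  458.8 460.  465.  480.8 483.  487.  525.2 540.8 545.8 549.  562.5 562.8 589.8 603.8 611.5]
y 180 [446.8 458.2 460.  545.8 549.  589.5 601.5 613. ]
y 192 [446.5 458.2 490.  496.8 508.2 515.5 577.8 589.5 603.2 611.5]
y 250 [429.5 430.8 431.8 441.8 446.  457.8 546.8 557.  577.5 589.2]
y 262 [423.  424.8 436.  444.8 445.  457.5 577.  588.5]
[174.9 174.7 174.2 172.9 173.  175.8 176.9 201.1 239.7 240.  152.3  46.7  46.6  45.7  45.4  45.   45.1  44.7  44.8  45.5  45.   46.   44.9  44.5
  45.9  45.3  44.1  44.   45.8  46.3  44.1  46.3  45.2  44.   45.7  45.3  45.2  44.   46.  119.8 207.4 241.  241.2  97.9 108.6  20.3  76.8  84.5
  79.4  19.3]
x 470 [141.2 152.8 155.  160.  175.8 181.  273. ]
x 480 [157.  162.8 172.8 181.2 220.8 227.  240.2 246.  273.  293.8 311.5]
x 500 [159.2 170.2 173.8 190.  240.5 247.  273.2]
x 515 [141.5 153.2 155.5 157.  159.2 170.8 174.  201.5 232.8 248.  273.5]
x 530 [141.8 153.5 156.  160.5 176.8 181.8 223.8 230.2 233.8 249.2 273.5 289.2 289.5]
x 560 [142.2 183.5 196.2 204.8 274.  286.5]
[116.7 118.  117.4 117.6 119.  118.3 117.4 125.  241.  242.  239.3 211.  211.2 210.9 179.  212.2 213.  212.6 127.2  74.6  77.2 185.1 184.  174.7
 143.6 118.5 107.8 100.6 101.   94.5  78.8  76.9  75.   73.7  67.6  45.3  45.   44.4  45.6  54.9 113.  241.  243.  213.9 170.9 171.7 171.2 169.6
 165.8 163. ]
```

nudge_tcp(
  increments=[30,8,28,0,0,-3.4,60,16,56,0,0,-3.4,80.4,21,84,0,0,-3.4,80.4,21,120,0,0,-3.4,80.4,21,120,0,0,-3.4],
  jaw=40,
)

```text
clock: 2.6
position: [510.8, 235.6, 105.3]
orientation: [[-0.998, -0.062, -0.008], [-0.062, 0.998, -0.002], [0.008, -0.002, -1.0]]
ft_force: [-0.7, -0.8, -0.8]
gripper_width: 40.2
finger_force: 0.0
```

nudge_tcp(
  increments=[0,0,0,0,0,0,0,0,0,0,0,0],
)

```text
clock: 2.77
position: [516.6, 235.7, 111.8]
orientation: [[-0.998, -0.06, 0.002], [-0.06, 0.998, 0.001], [-0.002, 0.001, -1.0]]
ft_force: [-0.8, 0.9, 0.1]
gripper_width: 40.0
finger_force: 0.0
```

```bash
python3 -c "
from h import *
o=manip.observe();print(o['position'],np.degrees(np.arctan2(o['orientation'][1][1],o['orientation'][0][1])),tool([515.1,235.4,57]))"
```

```text
[516.63140899 235.67782891 111.7658505 ] 93.4604210582784 [ 1.64200697 -0.21517544 54.76292812]
```

nudge_tcp(
  increments=[0.5,0,20,0,0,0,0.5,0,38,0,0,0,0.5,0,48,0,0,0,0.5,0,52.5,0,0,0,0.5,0,52.5,0,0,0],
)

```text
clock: 3.18
position: [515.4, 234.6, 58.2]
orientation: [[-0.998, -0.059, 0.0], [-0.059, 0.998, 0.0], [-0.0, 0.0, -1.0]]
ft_force: [-0.0, 0.1, 0.3]
gripper_width: 40.0
finger_force: 0.0
```

nudge_tcp(
  increments=[0,0,0,0,0,0,0,0,0,0,0,0],
)

```text
clock: 3.35
position: [515.6, 234.7, 59.0]
orientation: [[-0.998, -0.059, 0.002], [-0.059, 0.998, 0.001], [-0.002, 0.0, -1.0]]
ft_force: [0.6, 0.4, -0.6]
gripper_width: 39.7
finger_force: 0.0
```

nudge_tcp(
  increments=[0,0,0,0,0,0,0,0,0,0,0,0,0,0,0,0,0,0,0,0,0,0,0,0,0,0,0,0,0,0],
  jaw=0,
  force=60,
)

```text
clock: 3.77
position: [515.2, 234.8, 58.4]
orientation: [[-0.998, -0.059, 0.001], [-0.059, 0.998, 0.001], [-0.001, 0.001, -1.0]]
ft_force: [-0.5, 2.5, 6.1]
gripper_width: 9.6
finger_force: 58.9
```

```bash
python3 -c "
from h import *
o=manip.observe();print(o['position'],np.degrees(np.arctan2(o['orientation'][1][1],o['orientation'][0][1])))"
```

```text
[515.24454418 234.84546416  58.41492435] 93.40615097228964
```

nudge_tcp(
  increments=[0,0,-8,0,0,0,0,0,-25,0,0,0,0,0,-45,0,0,0,0,0,-60,0,0,0,0,0,-65,0,0,0],
)

```text
clock: 4.18
position: [515.6, 234.7, 125.3]
orientation: [[-0.998, -0.06, 0.003], [-0.06, 0.998, 0.001], [-0.003, 0.001, -1.0]]
ft_force: [0.5, 0.5, -2.4]
gripper_width: 9.4
finger_force: 58.9
```

nudge_tcp(
  increments=[8,-1,0,0,0,-4,17,-2,0,0,0,-10,27,-3,0,0,0,-16,36,-4,0,0,0,-22,42.9,-4.4,0,0,0,-28],
)

```text
clock: 4.6
position: [471.0, 227.1, 122.5]
orientation: [[-0.851, -0.526, -0.001], [-0.526, 0.851, -0.001], [0.001, 0.0, -1.0]]
ft_force: [0.3, 0.0, -1.6]
gripper_width: 9.0
finger_force: 58.9
```

nudge_tcp(
  increments=[0,0,0,0,0,-6,0,0,0,0,0,-12,0,0,0,0,0,-18,0,0,0,0,0,-24,0,0,0,0,0,-30],
)

```text
clock: 5.02
position: [471.8, 227.3, 122.6]
orientation: [[-0.474, -0.881, -0.001], [-0.881, 0.474, -0.0], [0.001, 0.001, -1.0]]
ft_force: [0.1, -0.1, -2.0]
gripper_width: 9.4
finger_force: 58.9
```

nudge_tcp(
  increments=[0,0,0,0,0,-6,0,0,0,0,0,-12,0,0,0,0,0,-18,0,0,0,0,0,-24,0,0,0,0,0,-29.2],
)

```text
clock: 5.43
position: [471.8, 227.3, 122.5]
orientation: [[0.016, -1.0, -0.001], [-1.0, -0.016, -0.0], [0.0, 0.001, -1.0]]
ft_force: [-0.8, 0.2, -1.7]
gripper_width: 9.7
finger_force: 58.9
```

nudge_tcp(
  increments=[0,0,0,0,0,0,0,0,0,0,0,0,0,0,0,0,0,0,0,0,0,0,0,0],
)

```text
clock: 5.77
position: [472.1, 227.4, 122.8]
orientation: [[0.008, -1.0, -0.0], [-1.0, -0.008, -0.0], [0.0, 0.0, -1.0]]
ft_force: [0.8, -0.8, -1.9]
gripper_width: 9.4
finger_force: 58.9
```

Run:
```python
from h import *
import pickle
np.set_printoptions(precision=1,suppress=True,linewidth=150)
o=manip.observe();p=o['position'];print(p,np.degrees(np.arctan2(o['orientation'][1][1],o['orientation'][0][1])),tool([472.6,227.9,58]))
s=snap('wrist','wl1');pickle.dump(s,open('wl1.pkl','wb'))
h=holes(s);print(np.c_[h,ray(s,h[:,:2],p[2]-4)[:,:2],ray(s,h[:,:2],54)[:,:2]])
```

```text
[472.1 227.4 122.8] -179.52366956385532 [-0.5 -0.5 64.8]
[[256.1 186.6 342.5 472.3 196.6 471.9 217.3]
 [220.5 165.1 175.5 494.4 182.8 502.7 198.2]
 [182.5 129.8 202.  516.4 161.5 533.1 168.6]
 [255.2 129.4 202.  473.1 161.  473.1 167.8]
 [322.4 330.5  79.  419.8 313.1 399.1 378.9]]
```

View pics/wl1.png

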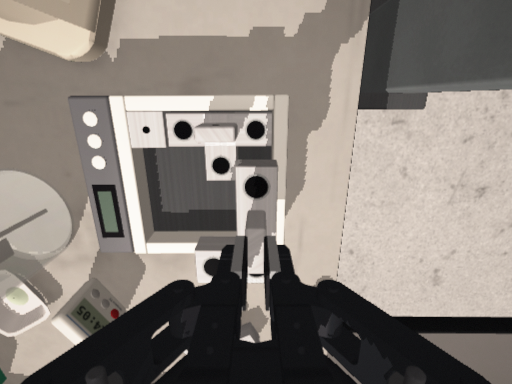

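nudge_tcp(
  increments=[-0.7,-0.5,15,0,0,0,-0.7,-0.5,25,0,0,0,-0.7,-0.5,32,0,0,0,-0.7,-0.5,37,0,0,0,-0.7,-0.5,40,0,0,0],
)

```text
clock: 6.23
position: [472.4, 228.1, 82.1]
orientation: [[0.01, -1.0, -0.001], [-1.0, -0.01, -0.0], [0.0, 0.001, -1.0]]
ft_force: [-0.9, -0.1, -1.8]
gripper_width: 9.4
finger_force: 58.9
```

nudge_tcp(
  increments=[0,0,4,0,0,0,0,0,8,0,0,0,0,0,12,0,0,0,0,0,16,0,0,0,0,0,20,0,0,0],
)

```text
clock: 6.65
position: [472.8, 228.2, 62.6]
orientation: [[0.011, -1.0, 0.0], [-1.0, -0.011, 0.0], [-0.0, -0.0, -1.0]]
ft_force: [-0.1, -0.6, -2.1]
gripper_width: 9.4
finger_force: 58.9
```

nudge_tcp(
  increments=[0,0,1,0,0,0,0,0,2,0,0,0,0,0,3,0,0,0,0,0,4,0,0,0,0,0,4,0,0,0],
)

```text
clock: 7.07
position: [472.7, 228.2, 58.8]
orientation: [[0.011, -1.0, 0.0], [-1.0, -0.011, -0.0], [0.0, -0.0, -1.0]]
ft_force: [0.4, -0.3, -2.0]
gripper_width: 9.3
finger_force: 58.9
```

nudge_tcp(
  increments=[0,0,0,0,0,0,0,0,0,0,0,0,0,0,0,0,0,0],
  jaw=26,
)

```text
clock: 7.32
position: [472.9, 228.3, 59.1]
orientation: [[0.011, -1.0, 0.0], [-1.0, -0.011, 0.0], [-0.0, -0.0, -1.0]]
ft_force: [-0.7, -0.2, -0.5]
gripper_width: 26.0
finger_force: 0.0
```

nudge_tcp(
  increments=[0,0,-20,0,0,0,0,0,-50,0,0,0,-30,-10,-80,0,0,0,-60,-20,-110,0,0,0,-80,-30,-120,0,0,0],
  jaw=40,
)

```text
clock: 7.73
position: [503.2, 310.7, 183.1]
orientation: [[0.01, -1.0, 0.004], [-1.0, -0.01, 0.002], [-0.002, -0.004, -1.0]]
ft_force: [0.8, 0.4, -1.2]
gripper_width: 39.9
finger_force: 0.0
```

nudge_tcp(
  increments=[0,0,0,0,0,0,0,0,0,0,0,0,0,0,0,0,0,0],
)

```text
clock: 7.98
position: [501.2, 308.1, 178.4]
orientation: [[0.011, -1.0, -0.001], [-1.0, -0.011, -0.001], [0.001, 0.001, -1.0]]
ft_force: [-0.4, -0.1, -0.4]
gripper_width: 39.9
finger_force: 0.0
```

Run:
```python
from h import *
import pickle
np.set_printoptions(precision=1,suppress=True,linewidth=150)
o=manip.observe();p=o['position'];print(p,np.degrees(np.arctan2(o['orientation'][1][1],o['orientation'][0][1])),o['qpos'],tool([517.05,435.9,80]))
s=snap('wrist','wl2')
h=holes(s);print(np.c_[h,ray(s,h[:,:2],24)[:,:2],ray(s,h[:,:2],54)[:,:2]])
```

```text
[501.2 308.1 178.4] -179.37352036447243 [  25.8   27.2   84.7   -0.    68.2 -154.9] [-127.7  -17.3   98.3]
[[267.6 264.6  51.5 483.6 434.5 485.4 414.6]
 [284.4 133.  122.  469.1 261.  472.2 257.5]
 [255.2 133.  120.  502.1 261.4 502.2 257.8]
 [286.6  69.4 159.5 469.8 195.  472.9 197.7]
 [255.2  69.5 158.  502.8 195.5 502.8 198.2]
 [287.8  34.  179.  470.  162.1 473.1 167.9]
 [222.7  34.1 175.5 536.3 162.9 533.1 168.6]
 [259.5 108.  410.5 497.6 234.2 498.1 233.3]]
```

nudge_tcp(
  increments=[-30,-4,20,0,0,-6,-60,-8,40,0,0,-12,-90,-12,60,0,0,-18,-115,-15,80,0,0,-23,-127.7,-17.3,95,0,0,-28],
  jaw=40,
)

```text
clock: 8.45
position: [516.9, 437.6, 81.2]
orientation: [[0.483, -0.876, -0.002], [-0.876, -0.483, -0.001], [-0.0, 0.002, -1.0]]
ft_force: [-1.4, -1.1, -0.3]
gripper_width: 39.9
finger_force: 0.0
```

nudge_tcp(
  increments=[0,0,0,0,0,0,0,0,0,0,0,0,0,0,0,0,0,0],
)

```text
clock: 8.7
position: [517.8, 435.2, 84.2]
orientation: [[0.476, -0.879, -0.0], [-0.879, -0.476, -0.001], [0.0, 0.001, -1.0]]
ft_force: [1.0, -1.0, -0.1]
gripper_width: 40.0
finger_force: 0.0
```

```bash
python3 -c "
from h import *
o=manip.observe();print(o['position'],np.degrees(np.arctan2(o['orientation'][1][1],o['orientation'][0][1])),o['qpos'],tool([517.05,435.9,28]))"
```

```text
[517.79179586 435.16645598  84.20559825] -151.5723329777935 [ 3.49962081e+01  3.96847560e+01  7.65097533e+01 -1.45321599e-02
  6.38418335e+01 -1.73425053e+02] [-1.01501326  0.26919343 56.20547043]
```

nudge_tcp(
  increments=[-0.8,0,20,0,0,0,-0.8,0,38,0,0,0,-0.8,0,48,0,0,0,-0.8,0,54,0,0,0,-0.8,0,55,0,0,0],
)

```text
clock: 9.12
position: [517.4, 436.3, 28.6]
orientation: [[0.477, -0.879, -0.001], [-0.879, -0.477, -0.001], [0.0, 0.001, -1.0]]
ft_force: [0.1, 0.2, 0.4]
gripper_width: 39.9
finger_force: 0.0
```

nudge_tcp(
  increments=[0,0,0,0,0,0,0,0,0,0,0,0],
)

```text
clock: 9.28
position: [518.0, 437.3, 29.9]
orientation: [[0.478, -0.878, 0.001], [-0.878, -0.478, 0.001], [-0.0, -0.001, -1.0]]
ft_force: [0.0, 0.3, 0.7]
gripper_width: 40.1
finger_force: 0.0
```

nudge_tcp(
  increments=[0,0,0,0,0,0,0,0,0,0,0,0,0,0,0,0,0,0,0,0,0,0,0,0,0,0,0,0,0,0],
  jaw=0,
  force=60,
)

```text
clock: 9.7
position: [517.8, 437.2, 29.5]
orientation: [[0.479, -0.878, 0.001], [-0.878, -0.479, 0.0], [0.0, -0.001, -1.0]]
ft_force: [-0.2, -3.2, 7.4]
gripper_width: 9.3
finger_force: 58.8
```

```bash
python3 -c "
from h import *
o=manip.observe();print(o['position'],np.degrees(np.arctan2(o['orientation'][1][1],o['orientation'][0][1])),tool([517.05,435.9,28]))"
```

```text
[517.75256632 437.19061347  29.51666761] -151.39165416096466 [0.79649897 1.23601162 1.51572685]
```

nudge_tcp(
  increments=[0,0,-20,0,0,0,0,0,-50,0,0,0,0,0,-80,0,0,0,0,0,-105,0,0,0,0,0,-110,0,0,0],
)

```text
clock: 10.12
position: [519.0, 438.4, 143.5]
orientation: [[0.479, -0.878, 0.005], [-0.878, -0.479, 0.004], [-0.001, -0.006, -1.0]]
ft_force: [0.5, 0.7, -1.4]
gripper_width: 9.1
finger_force: 59.0
```

nudge_tcp(
  increments=[0,0,0,0,0,6,0,0,0,0,0,12,0,0,0,0,0,18,0,0,0,0,0,24,0,0,0,0,0,27.8],
)

```text
clock: 10.53
position: [516.9, 436.9, 137.9]
orientation: [[0.008, -1.0, -0.001], [-1.0, -0.008, -0.001], [0.001, 0.001, -1.0]]
ft_force: [0.7, 0.0, -2.7]
gripper_width: 9.0
finger_force: 59.0
```

```bash
python3 -c "
from h import *
o=manip.observe();print(o['position'],np.degrees(np.arctan2(o['orientation'][1][1],o['orientation'][0][1])),tool([532.8,213.6,125]))"
```

```text
[516.93971246 436.85390274 137.91523887] -179.5309457635326 [223.36694696 -14.04686495  13.0594714 ]
```

nudge_tcp(
  increments=[25,-3,0,0,0,0,60,-6,0,0,0,0,100,-9,0,0,0,0,140,-12,0,0,0,0,170,-14,0,0,0,0],
)

```text
clock: 10.95
position: [533.1, 264.6, 138.1]
orientation: [[0.014, -1.0, -0.001], [-1.0, -0.014, -0.001], [0.001, 0.001, -1.0]]
ft_force: [0.4, 0.0, -2.2]
gripper_width: 9.4
finger_force: 59.0
```

nudge_tcp(
  increments=[30,0,0,0,0,0,45,0,0,0,0,0,52.5,0,0,0,0,0,52.5,0,0,0,0,0,52.5,0,0,0,0,0],
)

```text
clock: 11.37
position: [534.6, 215.5, 138.7]
orientation: [[0.014, -1.0, -0.0], [-1.0, -0.014, 0.0], [-0.0, 0.0, -1.0]]
ft_force: [-0.2, 0.8, -1.1]
gripper_width: 8.9
finger_force: 59.0
```

nudge_tcp(
  increments=[0,0,0,0,0,0,0,0,0,0,0,0],
)

```text
clock: 11.53
position: [534.5, 216.1, 138.8]
orientation: [[0.015, -1.0, 0.0], [-1.0, -0.015, 0.0], [-0.0, -0.0, -1.0]]
ft_force: [0.2, 0.8, -2.3]
gripper_width: 9.5
finger_force: 59.0
```

Run:
```python
from h import *
import pickle
np.set_printoptions(precision=1,suppress=True,linewidth=150)
o=manip.observe();p=o['position'];print(p,np.degrees(np.arctan2(o['orientation'][1][1],o['orientation'][0][1])),o['qpos'],tool([532.8,214.4,59.5]))
s=snap('wrist','wz3')
h=holes(s);print(np.c_[h,ray(s,h[:,:2],p[2]-5.5)[:,:2],ray(s,h[:,:2],54)[:,:2]])
```

```text
[534.5 216.1 138.8] -179.11404231692714 [  16.1   28.9   88.9    0.    62.1 -164.8] [ 1.7  1.7 79.3]
[[323.8 330.  133.  480.1 302.3 453.7 382.5]
 [210.2 207.6 295.5 564.9 200.7 578.4 233.1]
 [322.4 173.8 151.  493.1 176.5 472.9 197.5]
 [290.2 174.  147.5 513.4 176.9 502.7 198.2]
 [325.3 141.5 179.  493.3 156.3 473.1 167.8]
 [258.2 141.4 165.  534.1 156.8 533.1 168.6]
 [290.6 201.4 394.5 512.1 195.4 500.9 225.4]]
```

nudge_tcp(
  increments=[1.7,1.7,15,0,0,0.3,1.7,1.7,30,0,0,0.3,1.7,1.7,40,0,0,0.3,1.7,1.7,46,0,0,0.3,1.7,1.7,50,0,0,0.3],
)

```text
clock: 12.0
position: [532.7, 213.4, 88.2]
orientation: [[0.009, -1.0, -0.001], [-1.0, -0.009, -0.0], [0.0, 0.001, -1.0]]
ft_force: [0.3, 0.6, -1.4]
gripper_width: 9.2
finger_force: 59.0
```

nudge_tcp(
  increments=[0,0,0,0,0,0,0,0,0,0,0,0],
)

```text
clock: 12.17
position: [533.1, 213.3, 89.1]
orientation: [[0.009, -1.0, 0.0], [-1.0, -0.009, 0.0], [-0.0, -0.0, -1.0]]
ft_force: [0.2, 0.1, -2.3]
gripper_width: 9.4
finger_force: 59.0
```

```bash
python3 -c "
from h import *
o=manip.observe();print(o['position'],np.degrees(np.arctan2(o['orientation'][1][1],o['orientation'][0][1])),tool([532.8,214.4,59.5]))"
```

```text
[533.09494163 213.27137477  89.13367978] -179.4799079871507 [-1.12951958  0.29211064 29.63367375]
```

nudge_tcp(
  increments=[-0.9,0.2,4,0,0,0,-0.9,0.2,7,0,0,0,-0.9,0.2,9,0,0,0,-0.9,0.2,11,0,0,0,-0.9,0.2,12,0,0,0],
)

```text
clock: 12.58
position: [532.6, 214.0, 76.6]
orientation: [[0.009, -1.0, -0.0], [-1.0, -0.009, -0.0], [0.0, 0.0, -1.0]]
ft_force: [-0.1, 0.3, -3.4]
gripper_width: 8.9
finger_force: 59.0
```

nudge_tcp(
  increments=[0,0,2,0,0,0,0,0,4,0,0,0,0,0,6,0,0,0,0,0,8,0,0,0,0,0,10,0,0,0],
)

```text
clock: 13.0
position: [532.7, 214.0, 66.7]
orientation: [[0.009, -1.0, -0.0], [-1.0, -0.009, -0.0], [0.0, 0.0, -1.0]]
ft_force: [-0.6, -0.3, -2.0]
gripper_width: 9.1
finger_force: 59.0
```

nudge_tcp(
  increments=[0,0,2,0,0,0,0,0,4,0,0,0,0,0,5,0,0,0,0,0,6,0,0,0,0,0,6,0,0,0],
)

```text
clock: 13.42
position: [532.6, 214.0, 60.7]
orientation: [[0.009, -1.0, -0.0], [-1.0, -0.009, -0.0], [0.0, 0.0, -1.0]]
ft_force: [0.5, -0.1, -2.2]
gripper_width: 9.1
finger_force: 59.0
```

nudge_tcp(
  increments=[0,0,1,0,0,0,0,0,1,0,0,0],
)

```text
clock: 13.58
position: [532.7, 214.0, 59.8]
orientation: [[0.009, -1.0, -0.0], [-1.0, -0.009, 0.0], [-0.0, 0.0, -1.0]]
ft_force: [-0.5, -0.6, -2.0]
gripper_width: 8.9
finger_force: 59.0
```

nudge_tcp(
  increments=[0,0,0,0,0,0,0,0,0,0,0,0,0,0,0,0,0,0],
  jaw=26,
)

```text
clock: 13.83
position: [532.8, 214.0, 60.0]
orientation: [[0.009, -1.0, 0.0], [-1.0, -0.009, 0.0], [-0.0, -0.0, -1.0]]
ft_force: [-0.7, 0.8, 0.7]
gripper_width: 26.0
finger_force: 0.0
```

nudge_tcp(
  increments=[0,0,-20,0,0,0,0,0,-55,0,0,0,0,0,-90,0,0,0,0,0,-120,0,0,0,0,0,-130,0,0,0],
  jaw=40,
)

```text
clock: 14.25
position: [534.5, 214.5, 194.5]
orientation: [[0.009, -1.0, 0.006], [-1.0, -0.009, 0.002], [-0.002, -0.006, -1.0]]
ft_force: [1.9, -0.0, 0.9]
gripper_width: 39.7
finger_force: 0.0
```

Run:
```python
from h import *
np.set_printoptions(precision=1,suppress=True,linewidth=150)
s=snap('wrist','wz4')
h=holes(s);print(np.c_[h,ray(s,h[:,:2],54)[:,:2]])
```

```text
[[308.  211.6  63.5 472.5 258.1]
 [283.  211.2  77.5 502.3 257.9]
 [283.7 187.2  86.  502.7 227.9]
 [284.8 162.   94.  502.8 198.2]
 [311.6 161.8  98.  472.8 197.6]
 [231.3 161.7  96.5 562.7 198.5]
 [313.3 134.8 109.  473.2 167.9]
 [258.1 134.9 109.  533.1 168.6]]
```

nudge_tcp(
  increments=[15,17,0,0,0,6,35,40,0,0,0,13,58,64,0,0,0,20,80,88,0,0,0,27,100,110,0,0,0,34],
)

```text
clock: 14.72
position: [421.5, 112.1, 189.0]
orientation: [[-0.557, -0.831, -0.001], [-0.831, 0.557, -0.0], [0.001, 0.001, -1.0]]
ft_force: [0.0, -0.0, 0.2]
gripper_width: 40.2
finger_force: 0.0
```

nudge_tcp(
  increments=[33,-22,0,0,0,7,66,-45,0,0,0,14,99,-68,0,0,0,21,132,-90,0,0,0,28,165,-113,0,0,0,35],
)

```text
clock: 15.13
position: [425.9, -88.6, 189.4]
orientation: [[-0.932, -0.361, -0.001], [-0.361, 0.932, 0.0], [0.0, 0.0, -1.0]]
ft_force: [2.2, 0.6, 0.0]
gripper_width: 39.8
finger_force: 0.0
```

nudge_tcp(
  increments=[13,-36,0,0,0,7,26,-72,0,0,0,14,40,-107,0,0,0,21,53,-142,0,0,0,28,66,-178,0,0,0,35],
)

```text
clock: 15.55
position: [429.8, -278.4, 189.1]
orientation: [[-0.971, 0.239, -0.001], [0.239, 0.971, 0.001], [0.001, 0.0, -1.0]]
ft_force: [0.8, -0.9, -0.3]
gripper_width: 40.2
finger_force: 0.0
```

nudge_tcp(
  increments=[0,0,0,0,0,7,0,0,0,0,0,14,0,0,0,0,0,21,0,0,0,0,0,28,0,0,0,0,0,35],
)

```text
clock: 15.97
position: [430.2, -276.6, 189.0]
orientation: [[-0.658, 0.753, -0.001], [0.753, 0.658, 0.001], [0.001, -0.0, -1.0]]
ft_force: [0.5, -0.1, 0.1]
gripper_width: 39.6
finger_force: 0.0
```

nudge_tcp(
  increments=[0,0,0,0,0,7,0,0,0,0,0,14,0,0,0,0,0,21,0,0,0,0,0,28,0,0,0,0,0,35],
)

```text
clock: 16.38
position: [430.3, -276.5, 189.0]
orientation: [[-0.107, 0.994, -0.001], [0.994, 0.107, 0.001], [0.001, -0.001, -1.0]]
ft_force: [0.1, 0.0, -0.0]
gripper_width: 40.1
finger_force: 0.0
```

nudge_tcp(
  increments=[0,0,0,0,0,0,0,0,0,0,0,0,0,0,0,0,0,0],
)

```text
clock: 16.63
position: [430.5, -276.6, 189.5]
orientation: [[-0.118, 0.993, -0.0], [0.993, 0.118, 0.0], [0.0, -0.0, -1.0]]
ft_force: [0.0, -0.4, 0.1]
gripper_width: 39.7
finger_force: 0.0
```

Run:
```python
from h import *
import pickle
np.set_printoptions(precision=1,suppress=True,linewidth=150)
o=manip.observe();print(o['position'],np.degrees(np.arctan2(o['orientation'][1][1],o['orientation'][0][1])),o['qpos'])
s=snap('wrist','wv1');pickle.dump(s,open('wv1.pkl','wb'))
h=holes(s);print(np.c_[h,ray(s,h[:,:2],24)[:,:2]])
```

```text
[ 430.5 -276.6  189.5] 6.764793781126608 [-39.4  20.6  94.4  -0.   65.  -46.2]
[[ 506.9  340.6   40.   849.4 -499.3]
 [ 501.1  308.1   33.   815.3 -440.8]
 [ 490.6  308.5   54.   800.1 -443.3]
 [ 480.9  309.4   51.5  786.6 -446.6]
 [ 487.7  296.4   85.5  787.4 -423. ]
 [ 346.6  277.3  109.5  577.1 -415. ]
 [ 477.4  257.2  122.5  747.8 -361.9]
 [ 315.1  138.4   88.5  496.5 -229.3]
 [ 316.4  100.4  100.5  489.9 -187.4]]
```

View pics/wv1.png

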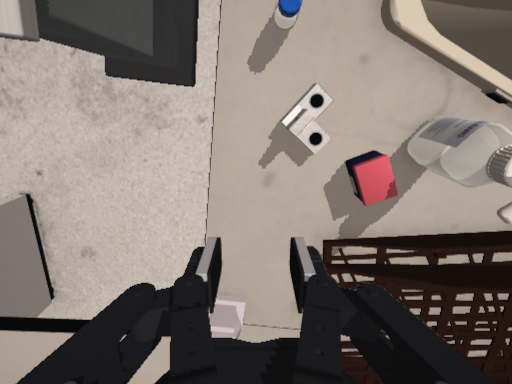

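nudge_tcp(
  increments=[12,10,10,0,0,7,24,20,20,0,0,14,36,30,35,0,0,21,48,40,50,0,0,28,59.6,49.2,60,0,0,35],
)

```text
clock: 17.1
position: [472.8, -211.1, 128.7]
orientation: [[0.48, 0.877, -0.001], [0.877, -0.48, 0.0], [0.0, -0.001, -1.0]]
ft_force: [-0.0, 0.2, 0.3]
gripper_width: 40.2
finger_force: 0.0
```

nudge_tcp(
  increments=[0,0,15,0,0,7,0,0,30,0,0,7.8,0,0,40,0,0,7.8,0,0,40,0,0,7.8,0,0,40,0,0,7.8],
)

```text
clock: 17.52
position: [472.5, -212.0, 89.8]
orientation: [[0.59, 0.807, -0.001], [0.807, -0.59, 0.0], [-0.0, -0.001, -1.0]]
ft_force: [-0.1, -0.5, 1.0]
gripper_width: 40.0
finger_force: 0.0
```

Run:
```python
from h import *
import pickle
np.set_printoptions(precision=1,suppress=True,linewidth=150)
o=manip.observe();print(o['position'],np.degrees(np.arctan2(o['orientation'][1][1],o['orientation'][0][1])),o['qpos'],tool([472.3,-211.6,28]))
s=snap('wrist','wv2')
h=holes(s,hi=900);print(np.c_[h,ray(s,h[:,:2],24)[:,:2]])
```

```text
[ 472.5 -212.    89.8] -36.1623880943192 [-30.8  29.   99.8  -0.   51.3   5.4] [ 0.2 -0.3 61.8]
[[ 491.8  373.8  142.5  564.8 -541. ]
 [ 476.8  360.2  166.5  558.8 -511.1]
 [ 460.4  345.9  195.   552.3 -480.7]
 [ 288.4  198.6  159.5  496.7 -229.2]
 [ 125.8  199.3  143.   380.  -144.8]
 [ 254.4  165.7  182.5  490.  -187.4]
 [ 456.9   75.    32.   656.9 -221.5]
 [ 167.3  337.6   58.   303.2 -284.4]
 [ 495.9  241.9   33.   629.3 -379.4]]
```

nudge_tcp(
  increments=[0,0,20,0,0,0,0,0,40,0,0,0,0,0,52,0,0,0,0,0,59,0,0,0,0,0,60.5,0,0,0],
)

```text
clock: 17.98
position: [472.7, -212.1, 29.1]
orientation: [[0.591, 0.806, -0.0], [0.806, -0.591, 0.0], [-0.0, -0.0, -1.0]]
ft_force: [-0.1, -0.2, 0.6]
gripper_width: 39.6
finger_force: 0.0
```

nudge_tcp(
  increments=[0,0,0,0,0,0,0,0,0,0,0,0],
)

```text
clock: 18.15
position: [473.2, -212.3, 30.2]
orientation: [[0.592, 0.806, 0.001], [0.806, -0.592, -0.001], [0.0, 0.001, -1.0]]
ft_force: [-0.4, 0.2, -0.2]
gripper_width: 40.2
finger_force: 0.0
```

nudge_tcp(
  increments=[0,0,0,0,0,0,0,0,0,0,0,0,0,0,0,0,0,0,0,0,0,0,0,0,0,0,0,0,0,0],
  jaw=0,
  force=60,
)

```text
clock: 18.57
position: [472.5, -211.8, 29.6]
orientation: [[0.592, 0.806, -0.0], [0.806, -0.592, 0.0], [-0.0, -0.0, -1.0]]
ft_force: [-2.5, 2.9, 6.1]
gripper_width: 9.2
finger_force: 59.0
```

```bash
python3 -c "
from h import *
o=manip.observe();print(o['position'],np.degrees(np.arctan2(o['orientation'][1][1],o['orientation'][0][1])),tool([472.3,-211.6,28]))"
```

```text
[ 472.52523537 -211.7604392    29.58096359] -36.287293915537276 [-0.00395056 -0.27594649  1.58106151]
```

nudge_tcp(
  increments=[0,0,-20,0,0,0,0,0,-50,0,0,0,0,0,-80,0,0,0,0,0,-110,0,0,0,0,0,-120,0,0,0],
)

```text
clock: 18.98
position: [474.1, -212.8, 153.1]
orientation: [[0.592, 0.806, 0.004], [0.806, -0.592, -0.002], [0.0, 0.005, -1.0]]
ft_force: [0.7, -0.6, -0.6]
gripper_width: 9.0
finger_force: 58.9
```

```bash
python3 -c "
from h import *
o=manip.observe();print(o['position'],np.degrees(np.arctan2(o['orientation'][1][1],o['orientation'][0][1])),tool([422,-200,150]))"
```

```text
[ 474.14519851 -212.76248962  153.05450734] -36.287548087707314 [-20.57539191 -49.59931778   2.80959199]
```

nudge_tcp(
  increments=[13,-20,0,0,0,-7,26,-41,0,0,0,-14,39,-61,0,0,0,-21,52,-82,0,0,0,-28,65,-102,0,0,0,-35],
)

```text
clock: 19.4
position: [428.1, -98.2, 148.9]
orientation: [[0.017, 1.0, -0.001], [1.0, -0.017, 0.0], [0.0, -0.001, -1.0]]
ft_force: [0.8, 0.6, -1.4]
gripper_width: 9.2
finger_force: 58.9
```

nudge_tcp(
  increments=[24,0,0,0,0,-7,48,-1,0,0,0,-14,72,-2,0,0,0,-21,96,-2,0,0,0,-28,120,-3,0,0,0,-35],
)

```text
clock: 19.82
position: [428.5, 22.0, 149.0]
orientation: [[-0.56, 0.829, -0.0], [0.829, 0.56, -0.0], [0.0, -0.0, -1.0]]
ft_force: [0.8, -0.2, -3.0]
gripper_width: 9.1
finger_force: 58.9
```

nudge_tcp(
  increments=[20,13,0,0,0,-7,40,26,0,0,0,-14,60,40,0,0,0,-21,80,53,0,0,0,-28,100,67,0,0,0,-35],
)

```text
clock: 20.23
position: [428.5, 142.4, 148.9]
orientation: [[-0.934, 0.357, -0.001], [0.357, 0.934, -0.0], [0.0, -0.0, -1.0]]
ft_force: [1.0, -0.6, -2.1]
gripper_width: 9.3
finger_force: 58.9
```

nudge_tcp(
  increments=[-8,18,0,0,0,-7,-16,36,0,0,0,-14,-24,54,0,0,0,-21,-32,72,0,0,0,-28,-40,91,0,0,0,-35],
)

```text
clock: 20.65
position: [499.6, 212.2, 148.7]
orientation: [[-0.97, -0.243, -0.001], [-0.243, 0.97, -0.0], [0.001, -0.0, -1.0]]
ft_force: [1.0, 0.3, -2.4]
gripper_width: 9.4
finger_force: 58.9
```

nudge_tcp(
  increments=[-14,6,0,0,0,-7,-28,13,0,0,0,-14,-43,20,0,0,0,-21,-57,26,0,0,0,-28,-72,33,0,0,0,-35],
)

```text
clock: 21.07
position: [561.6, 260.9, 148.5]
orientation: [[-0.655, -0.755, -0.001], [-0.755, 0.655, -0.0], [0.001, 0.0, -1.0]]
ft_force: [0.8, -0.4, -1.3]
gripper_width: 9.4
finger_force: 58.9
```

nudge_tcp(
  increments=[0,0,0,0,0,-7,0,0,0,0,0,-14,0,0,0,0,0,-21,0,0,0,0,0,-28,0,0,0,0,0,-35],
)

```text
clock: 21.48
position: [561.1, 260.5, 148.5]
orientation: [[-0.104, -0.995, -0.001], [-0.995, 0.104, -0.0], [0.0, 0.001, -1.0]]
ft_force: [-0.4, -0.6, -1.7]
gripper_width: 9.2
finger_force: 58.9
```

```bash
python3 -c "
from h import *
o=manip.observe();print(o['position'],np.degrees(np.arctan2(o['orientation'][1][1],o['orientation'][0][1])),o['qpos'],tool([562.3,258.9,140]))"
```

```text
[561.14188005 260.51477472 148.47487888] 174.05613094680157 [ 1.93766202e+01  3.13723452e+01  8.21415157e+01 -2.59566453e-03
  6.65415397e+01 -1.54678487e+02] [ 1.48234266 -1.32636643  8.47441583]
```

nudge_tcp(
  increments=[1.5,-1.3,15,0,0,-6.6,1.5,-1.3,30,0,0,-6.6,1.5,-1.3,42,0,0,-6.6,1.5,-1.3,48,0,0,-6.6,1.5,-1.3,50,0,0,-6.6],
)

```text
clock: 21.9
position: [561.8, 258.7, 97.8]
orientation: [[0.005, -1.0, -0.002], [-1.0, -0.005, -0.001], [0.001, 0.002, -1.0]]
ft_force: [-0.2, -0.3, -1.2]
gripper_width: 9.0
finger_force: 58.9
```

nudge_tcp(
  increments=[0,0,0,0,0,0,0,0,0,0,0,0,0,0,0,0,0,0],
)

```text
clock: 22.15
position: [562.9, 259.2, 100.1]
orientation: [[0.005, -1.0, 0.001], [-1.0, -0.005, 0.0], [-0.0, -0.001, -1.0]]
ft_force: [-0.3, 0.2, -0.9]
gripper_width: 9.0
finger_force: 58.9
```

Run:
```python
from h import *
np.set_printoptions(precision=1,suppress=True,linewidth=150)
o=manip.observe();p=o['position'];print(p,np.degrees(np.arctan2(o['orientation'][1][1],o['orientation'][0][1])),tool([562.3,258.9,59.6]))
s=snap('wrist','wv3')
h=holes(s,hi=900);print(np.c_[h,ray(s,h[:,:2],p[2]-5.6)[:,:2],ray(s,h[:,:2],54)[:,:2]])
```

```text
[562.9 259.2 100.1] -179.69183366016208 [ 0.3  0.7 40.5]
[[298.3 229.1 273.5 534.2 258.8 527.2 279. ]
 [367.2 205.6 187.5 489.9 241.4 472.3 257.4]
 [330.4 205.9 188.  514.1 241.8 502.2 257.8]
 [254.3 187.6 335.  564.1 229.5 564.2 242.6]
 [333.3 170.2 224.5 514.5 217.6 502.8 227.9]
 [377.3 130.7 263.  490.5 193.2 473.  197.5]
 [337.2 131.3 257.  514.5 193.6 502.8 198.1]
 [256.7 131.3 266.  562.9 193.9 562.7 198.5]
 [255.9  88.5  32.  563.5 169.8 563.5 168.6]
 [298.7  88.7 314.  539.  169.8 533.1 168.6]
 [322.1 330.4  73.  510.7 346.4 498.  387.6]]
```

nudge_tcp(
  increments=[0.3,1.2,4,0,0,0,0.3,1.2,8,0,0,0,0.3,1.2,11,0,0,0,0.3,1.2,12,0,0,0,0.3,1.2,12,0,0,0],
)

```text
clock: 22.62
position: [561.1, 258.6, 86.9]
orientation: [[0.005, -1.0, -0.001], [-1.0, -0.005, -0.0], [0.0, 0.001, -1.0]]
ft_force: [-0.0, 0.3, -2.1]
gripper_width: 8.9
finger_force: 58.9
```

Run:
```python
from h import *
np.set_printoptions(precision=1,suppress=True,linewidth=150)
o=manip.observe();p=o['position'];print(p,np.degrees(np.arctan2(o['orientation'][1][1],o['orientation'][0][1])),tool([562.3,258.9,59.6]))
s=snap('wrist','wv4')
h=holes(s,hi=900);print(np.c_[h,ray(s,h[:,:2],p[2]-5.6)[:,:2],ray(s,h[:,:2],54)[:,:2]])
```

```text
[561.1 258.6  86.9] -179.6935630098988 [-0.3 -1.2 27.3]
[[298.3 229.1 273.5 532.3 258.3 527.5 271.9]
 [371.  212.5 210.5 484.8 245.8 472.3 257.4]
 [332.2 212.8 212.5 510.5 246.2 502.2 257.8]
 [254.4 187.6 337.  562.2 228.9 562.2 237.7]
 [335.2 175.5 254.  511.1 220.6 502.8 228. ]
 [339.5 134.3 295.  511.  194.8 502.8 198.2]
 [382.2 133.6 297.  485.4 194.3 473.  197.5]
 [254.  134.4 299.5 562.6 195.2 562.7 198.5]
 [253.1  88.7  36.  563.2 169.4 563.5 168.6]
 [298.7  88.9 361.5 537.1 169.4 533.1 168.6]]
```

nudge_tcp(
  increments=[0,0,3,0,0,0,0,0,6,0,0,0,0,0,8,0,0,0,0,0,10,0,0,0,0,0,12,0,0,0],
)

```text
clock: 23.08
position: [561.3, 258.6, 75.1]
orientation: [[0.005, -1.0, -0.0], [-1.0, -0.005, -0.0], [0.0, 0.0, -1.0]]
ft_force: [-0.6, -0.9, -2.1]
gripper_width: 9.3
finger_force: 58.9
```

nudge_tcp(
  increments=[0,0,2,0,0,0,0,0,4,0,0,0,0,0,6,0,0,0,0,0,8,0,0,0,0,0,9,0,0,0],
)

```text
clock: 23.5
position: [561.2, 258.6, 66.0]
orientation: [[0.005, -1.0, -0.0], [-1.0, -0.005, -0.0], [0.0, 0.0, -1.0]]
ft_force: [-0.3, 0.3, -2.1]
gripper_width: 8.6
finger_force: 58.9
```

nudge_tcp(
  increments=[0,0,1,0,0,0,0,0,2,0,0,0,0,0,3,0,0,0,0,0,4,0,0,0,0,0,5,0,0,0],
)

```text
clock: 23.92
position: [561.3, 258.7, 61.3]
orientation: [[0.005, -1.0, 0.0], [-1.0, -0.005, 0.0], [-0.0, -0.0, -1.0]]
ft_force: [-0.1, -0.7, -1.7]
gripper_width: 8.7
finger_force: 58.9
```

Smooth, no contact. Lower the last bit, let go, rise and check.

nudge_tcp(
  increments=[0,0,1,0,0,0,0,0,1.5,0,0,0,0,0,1.5,0,0,0],
)

```text
clock: 24.17
position: [561.7, 258.8, 60.1]
orientation: [[0.005, -1.0, 0.001], [-1.0, -0.005, 0.0], [-0.0, -0.001, -1.0]]
ft_force: [1.2, -0.6, 0.6]
gripper_width: 9.1
finger_force: 59.3
```

nudge_tcp(
  increments=[0,0,0,0,0,0,0,0,0,0,0,0,0,0,0,0,0,0],
  jaw=26,
)

```text
clock: 24.42
position: [561.2, 258.7, 59.9]
orientation: [[0.005, -1.0, -0.0], [-1.0, -0.005, -0.0], [0.0, 0.0, -1.0]]
ft_force: [-0.2, -0.1, -0.8]
gripper_width: 25.9
finger_force: 0.0
```

nudge_tcp(
  increments=[0,0,-20,0,0,0,0,0,-55,0,0,0,-10,0,-90,0,0,0,-20,0,-120,0,0,0,-30,0,-130,0,0,0],
)

```text
clock: 24.83
position: [562.8, 289.7, 194.8]
orientation: [[0.005, -1.0, 0.005], [-1.0, -0.005, 0.002], [-0.002, -0.006, -1.0]]
ft_force: [0.3, 0.5, -0.3]
gripper_width: 26.1
finger_force: 0.0
```

nudge_tcp(
  increments=[0,0,0,0,0,0,0,0,0,0,0,0,0,0,0,0,0,0],
)

```text
clock: 25.08
position: [560.4, 288.0, 188.6]
orientation: [[0.005, -1.0, -0.002], [-1.0, -0.005, -0.001], [0.001, 0.002, -1.0]]
ft_force: [-0.4, 0.5, 0.3]
gripper_width: 26.0
finger_force: 0.0
```

Run:
```python
from h import *
np.set_printoptions(precision=1,suppress=True,linewidth=150)
s=snap('wrist','wf')
h=holes(s);w=ray(s,h[:,:2],54)[:,:2]-[517.8,213.4];a=-.0105
w=w@np.array([[1,a],[-a,1]]);print(np.c_[h,w])
```

```text
[[281.  151.7 107.   15.5  45.3]
 [336.8 150.7 106.  -45.   44.5]
 [309.2 151.  109.  -15.1  44.7]
 [310.9 122.8 116.5 -15.1  14.9]
 [253.4 123.7 125.   45.3  15.5]
 [312.7  92.5 134.  -15.1 -15. ]
 [253.6  92.6 131.5  44.9 -15.2]
 [342.3  92.1 141.  -45.1 -15.2]
 [284.   60.1 150.5  14.9 -44.9]
 [345.2  59.7 151.5 -45.1 -45. ]]
```

View pics/wf.png

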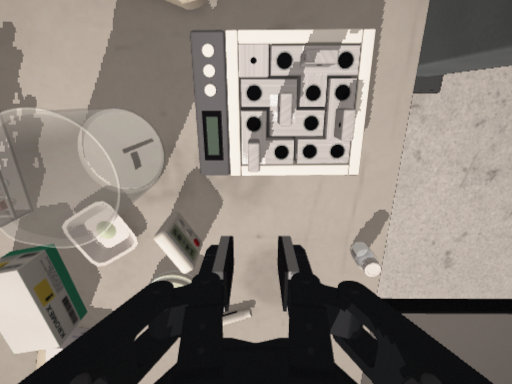

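The picture shows all four blocks interlocked in the well (columns 240-360, rows 45-165). Every visible hole is within 0.5 mm of its cell centre when projected at rim height, and the gripper is clear of everything.

```bash
python3 -c "
from station import manip, vision
print(manip.close_job())"
```

```text
the job is handed in; nothing more can be done
None
```

The job is handed in at about 25 s on the clock: all four blocks are in the well in the right arrangement and let go. In the last picture every visible hole was within 0.5 mm of its cell at rim height; no verdict was shown.

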